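Send the clamp through the pass-through hatch

TASK

Turn the carousel by its posts until the steel clamp, still lying in its pocket, lines up with the pointer lip of the plinth facing the robot; then pick the clamp out and lay it flat in the steel tray in front of the hatch. With the clamp let go in the tray, press the long bar switch beside the tray near its middle so that both ends go down evenly and the tray rolls home into the hatch, then let the bar come back up. Leave the speculum lying in its pocket, and do not disturb the vent lid or the white tray foot.

Things in the scene. Friction and masses are not known exactly. Their poses are not given: they have to be found in the camera images.
- clamp: Polished scissor-like steel clamp lying flat, radially, in one of two facing carousel pockets (pocket0 or pocket2), jaws outward or inward. 122 mm long along its x, z up; two finger rings at -x (54 mm over both), jaws 12 mm wide to +x. Origin: centre of the underside of its middle joint, a block 30 mm long (x), 18 mm wide (y), 14 mm high: grip it there. 0.12 kg.
- speculum: Bystander: chrome nasal speculum, 120 mm long, 50 mm wide, 27 mm high, two upright blades and a looped spring handle; lies radially in the pocket across the carousel from the clamp's. Origin: centre of its underside. To stay in its pocket.
- carousel (a joint): Deck angle, rad, 0 at start, anticlockwise positive, turns either way, stays where left (0.25 N m, some 2 N at a post). White disc 360 mm across, top at z = 34 mm, axis midway between pocket0 and pocket2; hub cap 56 mm across, 30 mm above the deck. Four radial pockets at right angles (two empty), 88 by 134 mm inside fences 8 mm high; a post midway between neighbours.
- pocket0 (a point): Centre of the floor of one of the two occupied pockets, 107 mm from the carousel's axis, on the deck's top; turns with the deck.
- pocket2 (a point): Centre of the floor of the other occupied pocket, straight across, 107 mm from the axis; turns with the deck.
- post0 (a point): Centre of the top of a steel post on the deck, 14 mm in diameter, 56 mm high (deck top z = 34 mm to z = 90 mm), 140 mm from the axis, midway (45 degrees) between two pockets; turns with the deck. Push the post sideways to turn the carousel.
- post1 (a point): The same for the second post, 90 degrees anticlockwise from post0.
- post2 (a point): The same for the third post, straight across from post0.
- post3 (a point): The same for the fourth post, straight across from post1.
- pick_mark (a point): Fixed point 107 mm from the carousel's axis at deck-top height: where a pocket's centre lies when it is lined up with the lip. The lip is a flat steel tongue 36 mm wide, 12 mm high, with a pointed end, that sticks out from under the deck towards the robot.
- shuttle (a joint): Travel of the steel tray on its sloped rails, m: 0 held by its stops, 0.28 home in the hatch. It rolls by its own weight (1.3 kg, 8 degree slope, about 1.5 s) as soon as both stop tongues on the bar are clear of its lugs; it cannot be pushed past them.
- tray_floor (a point): Centre of the tray's level inner floor, 142 (x) by 202 mm (y), walls rise 26 mm above it, 4 mm thick; a pin of 4 mm radius in each corner. 78 mm above the counter at the start, 39 mm lower when home; moves with the tray. y points along the travel into the hatch: a steel box 310 mm high, mouth 150 mm from the tray's start centre, sliding door raised, its lower edge 160 mm up.
- bar_top (a point): Centre of the upper face of the aluminium bar switch, 240 mm long (y, along the tray's travel), 34 wide (x), 14 thick, on the tray's robot side, 130 mm from its centre line, 100 mm above the counter when up. Sprung: 3 N to start, 9 N fully down (14 mm). A stop tongue near each end clears once it is 9 mm down; pressed over 40 mm off centre the bar rocks and one stays up.
- bar_end_a (a point): Middle of the bar's upper edge at its end towards the hatch, 120 mm from bar_top.
- bar_end_b (a point): The same at its other end.
- bar_press (a joint): How far the bar's centre is pressed down, m: 0 up, 0.014 fully down. Springs back up when let go.
- bar_rock (a joint): Rocking angle of the bar about its central hinge, rad: 0 level, limits -0.12 and 0.12; springs back to level.
- vent_lid: Bystander: steel lid 90 by 140 mm with a hinged flap vent and a black knob, 32 mm high, lying loose on the counter on the far side. Origin: centre of its underside.
- tray_foot: Bystander: white plastic tray foot, 100 by 70 mm, 37 mm high, lying loose on the counter near the robot's base. Origin: centre of its underside.
There are look-alikes about, which are no part of the job. Leave any black, purple or turquoise look-alike of the clamp alone.

How it is judged:
By the outcome, as a careful person would: the job done as asked, in the order asked, and still so for the second after the job is handed in, with the robot touching nothing.
It also fails if it takes over 56 s, if anything falls off the work surface, if the arm or the gripper's body presses on something with over 40 N, if the wrist force passes 120 N, or if a joint passes its speed limit or range.

ROBOT

A 6-joint arm with a two-finger parallel gripper is mounted at the origin on the work surface. World frame = base frame: x ahead of the robot, y to its left, z up, the work surface at z = 0. Lengths are in m, angles in rad, forces in N, time in s.
With the tool pointing down it reaches from about 0.375 to 0.975 m from the base axis. Payload 3.8 kg.
Tool frame: the origin (TCP) lies midway between the tips of the shut fingers; the grasp point (between the pads) lies 19 mm behind it; z points along the fingers, y is the line along which they close (so a half turn about z gives the same grasp; the last joint's range is limited). The gripper opens to 88 mm and grips with 3 to 60 N. Pads are 18 mm wide; open, the fingers measure 123 mm over their backs; the gripper's body (75 mm by 187 mm) begins 45 mm behind the grasp point.
Start: joints at [1.182, 0.264, 1.604, -0, 1.274, -0.037], TCP at [0.233, 0.634, 0.239] pointing down, gripper open.
Joint ranges: [-2.63, 2.63], [-0.94, 2.18], [0.31, 2.57], [-1.31, 4.45], [0, 2.66], [-2.55, 2.55]. Speed limits (rad/s): [2.57, 2.57, 3.14, 3.14, 3.14, 3.14].

INTERFACE

Orientations are given as a rotation vector (axis times angle).
In Python, from cell import manip, inverse_kinematics, cams, order gives the robot as it stands. Calls block until the motion is done:
- manip.move_pose(position, orientation): joint-space move of the TCP to a pose.
- manip.move_linear(position, rate=0.15, rot=None): straight line of the TCP; rot=None keeps the orientation; rate is the mean speed in m/s.
- manip.set_joints(angles): joint-space move.
- manip.set_gripper(opening, force=None): finger opening in m; force is the grip in N (None keeps the last); returns when the fingers have stopped.
- manip.dwell(seconds).
- inverse_kinematics(position, orientation): joint angles nearest the present ones, or None.
- manip.state(): the state.
- cams.capture(name): name is "side" or "top" or "wrist"; returns a dict with "image" (480x640x3 uint8, blue, green, red), "z_map" (480x640 float32, m along the optical axis (not along the pixel's ray), 0 where there is no reading), "intrinsics" (3x3 intrinsics, pixels), "position" and "orientation" of the camera in the world; the wrist camera has in their place "T_tool_cam" (4x4, takes a point from camera to tool coordinates, whose origin is the TCP and whose axes are the flange's). Camera axes: x right, y down, z forward; pixel columns grow to the right and rows downward; lengths in m; the calibration is good to about 2 mm. A picture is of the moment at which its call begins: read the wrist's pose just before it.
A pose or a line that the arm cannot do raises manip.IKError and nothing moves.
- order.close_job(): hands the job in; it is judged then, once.
The state is a dict: "clock": time; "joint_pos": joint angles; "joint_velocities": joint speeds; "tau": joint torques, N m; "tool_pos": TCP position; "tcp_rot": TCP orientation; "contact_force": force on the tool from outside, world axes, zero at the start; "moment": the same for the moment, N m; "gripper_width": finger opening in m; "grasp_force": force on a finger pad.
Only numpy, scipy, OpenCV 4.12 (cv2) and the standard library are available. Lean on these libraries where they do the work, as an engineer would, in place of code of your own. Each camera call takes 0.05 s, during which the arm holds its last target. There are 200 camera calls.

## Working session

There is one attempt and no reset: what is moved stays moved. The work goes in short steps, each a Python script; the robot and the scene stay as the last script left them, time stands still between calls to the robot, and variables do not carry over. Pictures are saved under pics/ and viewed, at most 10 in all, crops included, and the job is handed in when it is done.

```bash
ls; mkdir -p pics
python3 - <<'E'
from cell import manip,cams
import cv2,numpy as np,pickle
d={}
for n in("top","side"):
    c=cams.capture(n);d[n]=c;cv2.imwrite(f"pics/{n}0.png",c["image"])
    print(n,c["intrinsics"].tolist(),c["position"],c["orientation"])
pickle.dump(d,open("d0.pkl","wb"))
s=manip.state();print(s["clock"],s["tool_pos"],s["tcp_rot"])
E
```

```text
pics
top [[475.644941933669, 0.0, 324.35837205451895], [0.0, 475.644941933669, 241.64773847673536], [0.0, 0.0, 1.0]] [ 0.32287017 -0.16075893  1.19671278] [-2.1080502   2.16684276 -0.14052525]
side [[440.63096956965285, 0.0, 319.0572580200727], [0.0, 440.63096956965285, 242.62984357591836], [0.0, 0.0, 1.0]] [0.3987472  0.72618362 0.83235438] [-0.13430168  2.81158683 -1.30586354]
0.1 [0.23236095 0.63305601 0.23753593] [-5.49717688e-01 -3.09271037e+00  3.07648683e-03]
```

View pics/top0.png

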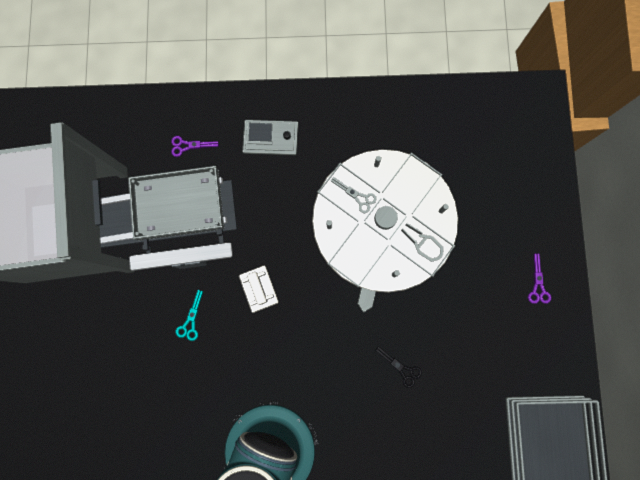

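View pics/side0.png

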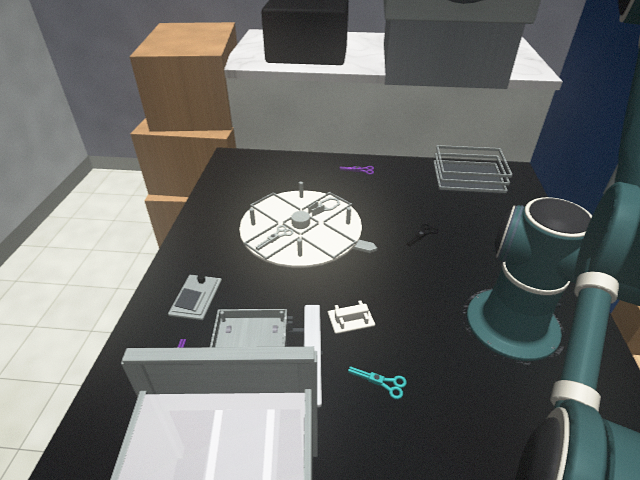

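The top view shows the clamp, jaws outward, at (354,194) and the speculum at (424,240). The lip is at (367,300), the tray at (178,203) and the bar at (181,257). The look-alikes are purple at (195,146) and (540,280), turquoise at (190,315) and black at (400,365). Only the steel one at (354,194), in a pocket, fits the description. I'll measure and confirm with a crop.

```bash
cat > h.py <<'E'
import numpy as np,cv2
from scipy.spatial.transform import Rotation as R
def pose(c): return R.from_rotvec(c["orientation"]).as_matrix(),np.array(c["position"])
def ray(c,uv,z):
    M,p=pose(c);uv=np.atleast_2d(np.asarray(uv,float))
    d=np.c_[uv,np.ones(len(uv))]@np.linalg.inv(c["intrinsics"]).T@M.T
    return p+d*((z-p[2])/d[:,2])[:,None]
def proj(c,P):
    M,p=pose(c);q=(np.atleast_2d(P)-p)@M@c["intrinsics"].T
    return q[:,:2]/q[:,2:]
def cloud(c):
    M,p=pose(c);v,u=np.mgrid[:480,:640]
    d=np.stack([u,v,np.ones_like(u)],-1)@np.linalg.inv(c["intrinsics"]).T*c["z_map"][...,None]
    return d@M.T+p
def fitcircle(P):
    A=np.c_[2*P[:,:2],np.ones(len(P))];s=np.linalg.lstsq(A,(P[:,:2]**2).sum(1),rcond=None)[0]
    return s[:2],np.sqrt(s[2]+s[:2]@s[:2])
def blobs(m,amin=5):
    n,l,s,ce=cv2.connectedComponentsWithStats(m.astype(np.uint8))
    return [(s[i,4],ce[i],l==i) for i in range(1,n) if s[i,4]>=amin]
E
cat > m.py <<'E'
import pickle;from h import *
d=pickle.load(open("d0.pkl","rb"));c=d["top"];im=c["image"];W=cloud(c)
hsv=cv2.cvtColor(im,cv2.COLOR_BGR2HSV)
roi=np.zeros((480,640),bool);roi[140:300,300:470]=1
m=(roi&(hsv[...,2]>120)).astype(np.uint8)
ct=max(cv2.findContours(m,0,1)[0],key=cv2.contourArea)
h=cv2.convexHull(ct)[:,0]; P=ray(c,h,.034); P=P[np.abs(h[:,1]-300)>15]
o,r=fitcircle(P)
for _ in range(5):
    P=P[np.abs(np.hypot(*(P[:,:2]-o).T)-r)<.004];o,r=fitcircle(P)
print("deck",o,r,len(P))
# depth-based
D=np.hypot(W[...,0]-o[0],W[...,1]-o[1])
for a,ce,b in blobs((D<.19)&(W[...,2]>.055)): 
    print("high",a,ce,np.median(W[b],0),ray(c,ce,np.percentile(W[b][:,2],80)))
for a,ce,b in blobs((D>.17)&roi&(W[...,2]>.004)&(W[...,2]<.024),20): print("ring",a,ce)
for nm,lo,hi in(("bar",.085,.115),("tray",.06,.11)):
    q=(W[...,2]>lo)&(W[...,2]<hi)&(W[...,1]>.02)&(W[...,1]<.45)&(W[...,0]>.15)
    for a,ce,b in blobs(q,60): print(nm,a,ce,np.median(W[b],0),cv2.minAreaRect(W[b][:,:2].astype(np.float32)))
A=cv2.resize(im[145:315,300:470],(600,600),interpolation=cv2.INTER_CUBIC);cv2.imwrite("pics/cA.png",A)
A=cv2.resize(im[150:290,80:260],None,fx=4,fy=4,interpolation=cv2.INTER_CUBIC);cv2.imwrite("pics/cB.png",A)
E
python3 m.py
```

```text
deck [ 0.54891129 -0.29579943] 0.17988697811249116 38
high 45 [377.55555556 159.91111111] [ 0.68464936 -0.27996435  0.08635847] [[ 0.68286796 -0.27877165  0.08857362]]
high 50 [444.  207.5] [ 0.56229009 -0.43262026  0.08494861] [[ 0.56091716 -0.43085257  0.0887163 ]]
high 406 [385.89655172 216.58374384] [ 0.54815786 -0.29598799  0.06271112] [[ 0.54787252 -0.29539811  0.06470598]]
high 37 [328.91891892 223.45945946] [ 0.5308692  -0.15736198  0.0885164 ] [[ 0.53022058 -0.15722006  0.09040583]]
high 30 [414.33333333 227.76666667] [ 0.51882742 -0.36386218  0.05859728] [[ 0.51930899 -0.36338536  0.05956369]]
high 31 [408.48387097 234.32258065] [ 0.50424814 -0.34796522  0.05754815] [[ 0.50332414 -0.34809098  0.06171906]]
high 40 [395.975 272.925] [ 0.40869848 -0.31004001  0.08819559] [[ 0.40893546 -0.30980878  0.08944244]]
ring 162 [366.54320988 294.05555556]
bar 91 [108.18681319 162.02197802] [0.69213385 0.36842281 0.09968472] ((0.6950410604476929, 0.3698098659515381), (0.016303446143865585, 0.03231433033943176), 62.04008102416992)
bar 1128 [172.05230496 201.5106383 ] [0.5967884  0.222509
[... 662 characters left out ...]
.91672297 203.54611486] [0.5921297  0.21138973 0.07804574] ((0.5801007747650146, 0.20389115810394287), (0.17715851962566376, 0.21531155705451965), 6.553112983703613)
tray 1556 [180.86953728 256.18316195] [0.46113009 0.19034104 0.0988905 ] ((0.4628466069698334, 0.191505566239357), (0.03941475600004196, 0.23931138217449188), 5.146853446960449)
tray 131 [118.38167939 263.87022901] [0.44842351 0.34150448 0.08664357] ((0.4473990201950073, 0.3444417119026184), (0.017033401876688004, 0.0324036106467247), 64.74348449707031)
tray 89 [ 86.65168539 268.98876404] [0.43872181 0.41830082 0.08576245] ((0.43868741393089294, 0.4171994924545288), (0.001418414176441729, 0.06458771973848343), 6.723282337188721)
```

```bash
ls pics; tail -3 m.py >/dev/null
```

```text
cA.png
cB.png
side0.png
top0.png
```

View pics/cA.png

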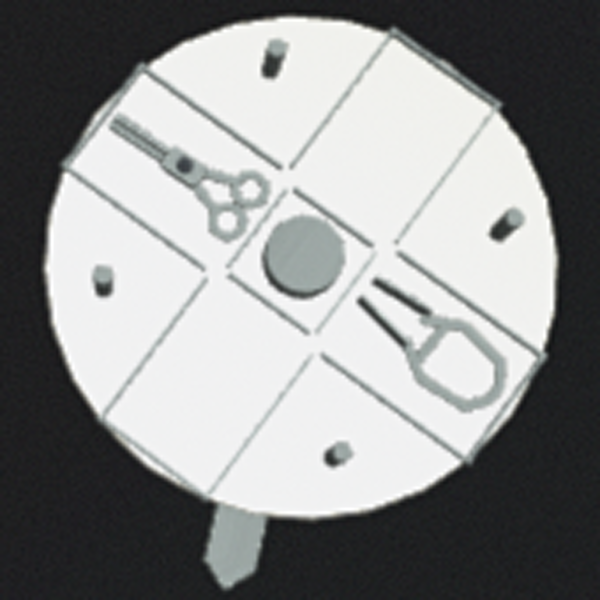

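View pics/cB.png

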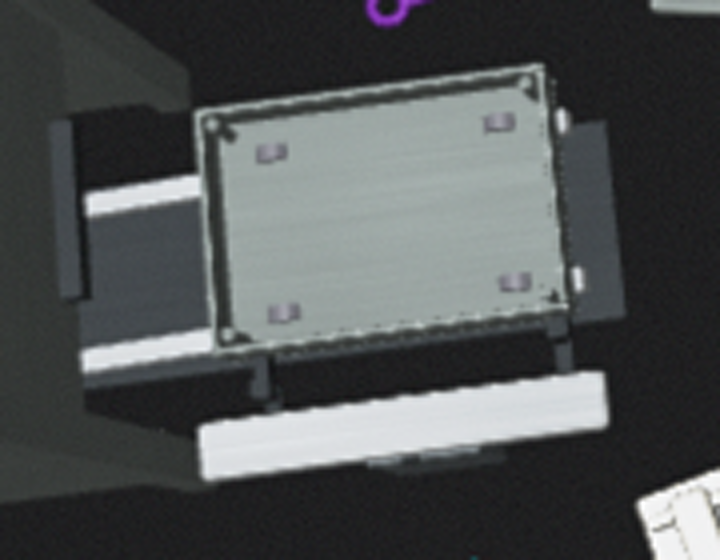

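The crop shows the steel clamp in the upper-left pocket, with its joint at crop (184,163), about px (352,191), jaws outward, and the speculum opposite. The tray is empty and the bar lies in front of it. Next I compute angles and check reach.

```bash
cat >> h.py <<'E'
def down(phi):
    y=np.array([np.cos(phi),np.sin(phi),0]);z=np.array([0,0,-1.]);x=np.cross(y,z)
    return R.from_matrix(np.c_[x,y,z]).as_rotvec()
E
python3 - <<'E'
import pickle;from h import *
from cell import manip,inverse_kinematics as ik
d=pickle.load(open("d0.pkl","rb"));c=d["top"];im=c["image"];W=cloud(c)
A=lambda p:np.array(p)/(600/170)+[300,145]; B=lambda p:np.array(p)/4+[80,150]
o=np.array([.5489,-.2958])
ang=lambda v:np.degrees(np.arctan2(v[1],v[0]))
f=lambda p,z:ray(c,p,z)[0,:2]
a=f(A([103.5,114.5]),.042);b=f(A([505.5,408]),.042);print("pocket mids",a,b,(a+b)/2,ang(a-b),ang(a-o),ang(o-b))
j=f(A([184,163]),.048);print("clamp joint",j,ang(j-o),np.hypot(*(j-o)))
t=f(A([226,590]),.012);print("tip",t,ang(t-o))
D=np.hypot(W[...,0]-o[0],W[...,1]-o[1]);roi=np.zeros((480,640),bool);roi[280:316,340:400]=1
hsv=cv2.cvtColor(im,cv2.COLOR_BGR2HSV)
m=roi&(D>.186)&(hsv[...,2]>80);l=np.argwhere(m)[:,::-1];P=ray(c,l,.012)[:,:2]
l=cv2.fitLine(P.astype(np.float32),2,0,.01,.01).ravel();print("lip",len(P),P.mean(0),ang(P.mean(0)-o),"dir",ang(l[:2]),np.hypot(*(P-o).T).max())
for a,ce,b in blobs((D<.16)&(D>.11)&(W[...,2]>.087),3): p=f(ce,.09);print("posttop",a,p,ang(p-o),np.hypot(*(p-o)))
T=np.array([f(B(p),.104) for p in([195,110],[540,65],[565,305],[217,350])]);print("tray",T.mean(0),ang(T[0]-T[1]),ang(T[3]-T[2]),np.hypot(*(T[0]-T[1])),np.hypot(*(T[1]-T[2])))
Q=np.array([f(B(p),.1) for p in([198,428],[604,372],[609,428],[206,481])]);print("bar",Q.mean(0),ang(Q[0]-Q[1]),ang(Q[3]-Q[2]),np.hypot(*(Q[0]-Q[1])))
E
```

```text
pocket mids [ 0.65636686 -0.1613138 ] [ 0.43940451 -0.43208615] [ 0.54788568 -0.29669997] 51.29577325811233 51.37192494149813 51.220785977869575
clamp joint [ 0.61775144 -0.21682867] 48.916335171705924 0.10477114409236252
tip [ 0.32054533 -0.23721043] 165.60987451825292
lip 259 [ 0.34986232 -0.24266847] 165.05385189847652 dir -36.04495 0.23356115148057544
posttop 21 [ 0.68724849 -0.28035465] 6.37017304534719 0.13920798402456988
posttop 20 [ 0.56389901 -0.4348759 ] -83.84457402028521 0.13988237040388254
posttop 24 [ 0.53261559 -0.15688293] 96.68592360277879 0.13986827645079628
posttop 24 [ 0.40944821 -0.31136521] -173.6311715280039 0.14031777712138674
tray [0.59102529 0.20573699] 95.8746392019718 95.80052013901201 0.2076638262578292 0.14695815047520222
bar [0.45957132 0.1896931 ] 96.29063683618291 95.92170204175382 0.23937711308987844
```

```bash
cat > geo.py <<'E'
import numpy as np
o=np.array([.5489,-.2958]);lip=np.radians(165.4)
tray=np.array([.590,.2045]);bar=np.array([.4600,.1898]);ty=np.radians(95.95)
def arc(th,z): return [o[0]+.14*np.cos(th),o[1]+.14*np.sin(th),z]
E
python3 - <<'E'
from h import *;from geo import *
from cell import manip,inverse_kinematics as ik
for k in(0,np.pi):
  for t in(-173.7,-117,-59.7):
    r=np.radians(t);q=ik(arc(r,.056),down(r+np.pi/2+k));print(k>0,t,None if q is None else np.round(q,2))
p=o+.107*np.array([np.cos(lip),np.sin(lip)])
for k in(0,np.pi):
    for n,P,f in(("pick",[*p,.05],lip+np.pi/2+k),("place",[*tray,.09],ty+np.pi/2+k),("bar",[*bar,.08],ty+np.pi/2+k),("via1",[.18,.48,.42],0+k),("via2",[.4,-.31,.4],np.radians(-83.7)+k)):
        q=ik(P,down(f));print(n,k>0,None if q is None else np.round(q,2))
E
```

```text
False -173.7 [-0.7   0.15  2.11 -0.    0.88  0.76]
False -117 [-0.75  0.37  1.83 -0.    0.94 -0.28]
False -59.7 [-0.63  0.54  1.58  0.    1.03 -1.15]
True -173.7 [-0.7   0.15  2.11 -0.    0.88 -2.38]
True -117 None
True -59.7 [-0.63  0.54  1.58 -0.    1.03  1.99]
pick False [-0.59  0.17  2.1  -0.    0.87  1.23]
place False None
bar False None
via1 False [ 1.16 -0.11  1.68 -0.    1.57  1.16]
via2 False [-0.71 -0.12  1.72 -0.    1.54  0.75]
pick True [-0.59  0.17  2.1   0.    0.87 -1.91]
place True [ 0.29  0.3   1.85 -0.    0.99  0.19]
bar True [ 0.34  0.09  2.13 -0.    0.93  0.24]
via1 True [ 1.16 -0.11  1.68 -0.    1.57 -1.98]
via2 True [-0.71 -0.12  1.72 -0.    1.54 -2.39]
```

```bash
cat > s1.py <<'E'
from h import *;from geo import *;import pickle
from cell import manip,cams
s=lambda:manip.state()
a0=np.radians(-173.7);turn=np.radians(114.1)
print(s()["tool_pos"])
manip.set_gripper(.044)
manip.move_linear([.2,.55,.42],rate=.4)
manip.move_pose([.4,-.31,.3],down(a0+np.pi/2))
manip.move_pose(arc(a0,.13),down(a0+np.pi/2))
manip.move_linear(arc(a0,.058),rate=.12)
print(s()["clock"],s()["tool_pos"],s()["contact_force"])
manip.set_gripper(0,force=12);print("w",s()["gripper_width"],s()["contact_force"])
n=12
for i in range(1,n+1):
    t=a0+turn*i/n; manip.move_linear(arc(t,.058),rate=.08,rot=down(t+np.pi/2))
print(s()["clock"],s()["tool_pos"],s()["contact_force"],s()["gripper_width"])
manip.set_gripper(.044); p=arc(t,.2);manip.move_linear(p,rate=.25)
P=o+.107*np.array([np.cos(lip),np.sin(lip)])
manip.move_pose([*P,.25],down(lip+np.pi/2))
d={"st":s()};d["wrist"]=cams.capture("wrist");d["top"]=cams.capture("top");d["side"]=cams.capture("side")
pickle.dump(d,open("d1.pkl","wb"));print(s()["clock"]);print(d["wrist"]["T_tool_cam"])
cv2.imwrite("pics/w1.png",d["wrist"]["image"])
E
python3 s1.py
```

```text
[0.23236095 0.63305601 0.23753593]
6.125 [ 0.41049365 -0.31180924  0.05898859] [ 0.1568778  -0.44994717 -0.7841132 ]
w 0.013130969641063915 [ 0.12348804 -1.01861692  3.01905483]
11.9917 [ 0.62191364 -0.41708107  0.05838929] [ 5.88832596 -7.19001384 -0.18870487] 0.013577670063863663
15.525
[[ 3.10168136e-04 -9.48590139e-01 -3.16506953e-01  8.18437496e-02]
 [ 9.99999644e-01  4.58827968e-05  8.42458765e-04 -3.12817297e-04]
 [-7.84625854e-04 -3.16507101e-01  9.48589816e-01 -1.45820545e-01]
 [ 0.00000000e+00  0.00000000e+00  0.00000000e+00  1.00000000e+00]]
```

View pics/w1.png

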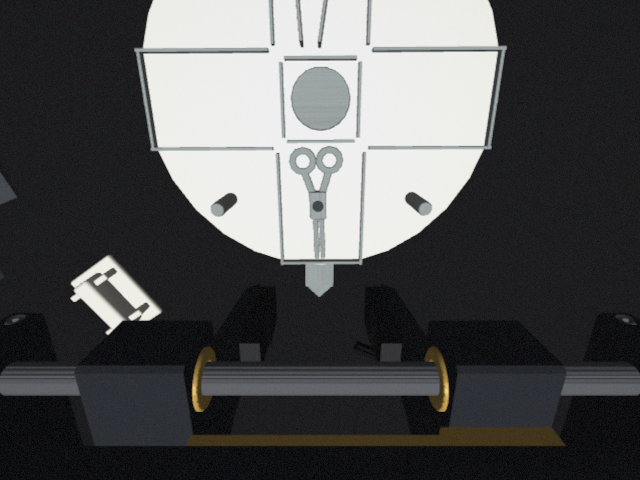

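The pocket now lines up with the lip: pocket end mid (321,263), lip tip (319,296), hub (321,98). The clamp joint is at (318,206), rings at (303/330,160) and jaws at (319,255). The speculum is still in its pocket. Next I pick up the clamp.

```bash
cat > s2.py <<'E'
from h import *;from geo import *;import pickle
from cell import manip,cams
s=lambda:manip.state()
d=pickle.load(open("d1.pkl","rb"));w=dict(d["wrist"]);T=np.eye(4);T[:3,:3]=R.from_rotvec(d["st"]["tcp_rot"]).as_matrix();T[:3,3]=d["st"]["tool_pos"]
T=T@w["T_tool_cam"];w["position"]=T[:3,3];w["orientation"]=R.from_matrix(T[:3,:3]).as_rotvec()
f=lambda p,z:ray(w,p,z)[0,:2]
ang=lambda v:np.degrees(np.arctan2(v[1],v[0]))
hub=f([321,98],.064);pe=f([321.5,263],.042);pi=f([320.5,141],.042);tip=f([319.5,296],.012)
print("hub",hub,"pocket",ang(pe-hub),ang(pe-pi),"lip",ang(tip-hub))
im=cv2.cvtColor(w["image"],cv2.COLOR_BGR2GRAY)
m=np.zeros_like(im);m[193:219,306:330]=(im[193:219,306:330]<150)
b=max(blobs(m,50),key=lambda b:b[0]);print("joint blob",b[0],b[1])
j=f(b[1],.048);ring=f([316.5,160],.042);jaw=f([319.5,255],.042)
a=np.arctan2(*(jaw-ring)[::-1]);print("joint",j,"ax",np.degrees(a))
np.save("j.npy",[*j,a])
phi=a+np.pi/2
manip.set_gripper(.036)
manip.move_pose([*j,.12],down(phi));manip.move_linear([*j,.038],rate=.12)
print(s()["tool_pos"],s()["contact_force"],s()["clock"])
manip.set_gripper(0,force=25);print("w",s()["gripper_width"],s()["grasp_force"],s()["contact_force"])
manip.move_linear([*j,.16],rate=.1)
print("w",s()["gripper_width"],s()["grasp_force"],s()["clock"])
c=cams.capture("wrist");cv2.imwrite("pics/w2.png",c["image"])
E
python3 s2.py
```

```text
hub [ 0.54970324 -0.29686985] pocket 165.70848983487394 165.95532766802646 lip 165.05945967819326
joint blob 114 [317.5        205.75438596]
joint [ 0.44849365 -0.26686137] ax 167.0974872062776
[ 0.44936356 -0.26746124  0.03899304] [ 0.83302246 -0.0060804   1.18070397] 17.275
w 0.01768570890980187 24.97664362192154 [-0.55944455  1.1206414   4.64023191]
w 0.017819613049848616 24.97574418783188 19.05
```

View pics/w2.png

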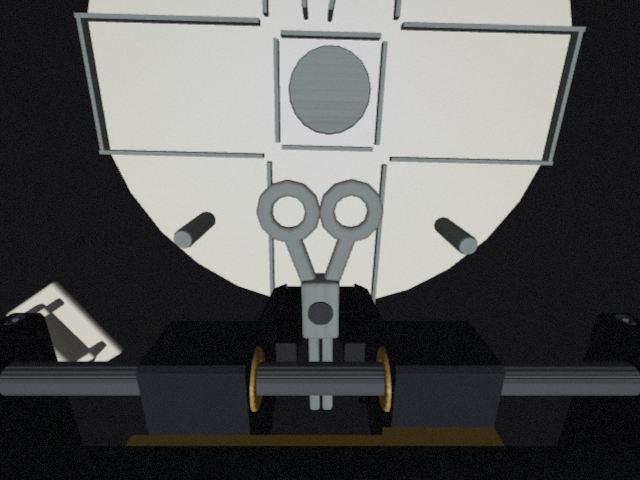

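The clamp is held square by its joint, width 17.8 mm, and is clear of the pocket. Now I place it in the tray.

```bash
cat > s3.py <<'E'
from h import *;from geo import *;import pickle
from cell import manip,cams
s=lambda:manip.state()
rt=down(ty+3*np.pi/2)
p=s()["tool_pos"];manip.move_linear([p[0],p[1],.22],rate=.25)
manip.move_pose([*tray,.2],rt);manip.move_linear([*tray,.1],rate=.15)
f0=s()["contact_force"][2];z=.1
for z in np.arange(.09,.0805,-.001):
    manip.move_linear([*tray,z],rate=.05)
    df=s()["contact_force"][2]-f0
    if df>2.5: break
print("touch",z,s()["tool_pos"],df,s()["gripper_width"],s()["clock"])
manip.set_gripper(.034);manip.move_linear([*tray,.2],rate=.2)
d={"st":s(),"wrist":cams.capture("wrist")};pickle.dump(d,open("d2.pkl","wb"));print(s()["clock"])
cv2.imwrite("pics/w3.png",d["wrist"]["image"])
E
python3 s3.py
```

```text
touch 0.08199999999999999 [0.59011053 0.20457488 0.0826791 ] 4.461241305969194 0.01765001063288577 24.45
25.675
```

View pics/w3.png

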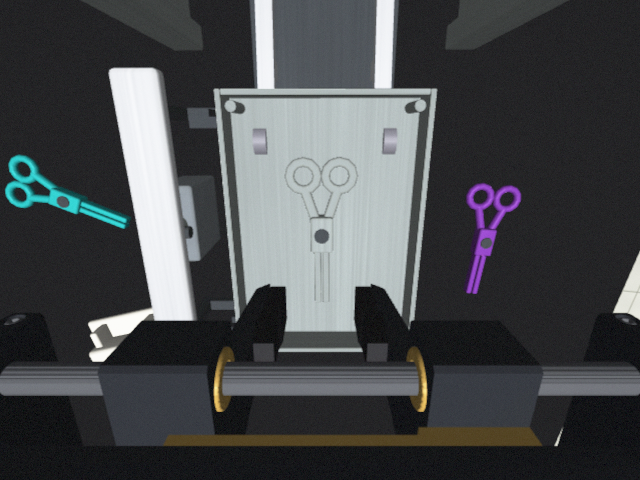

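The clamp lies flat, centred and released in the tray, with its joint at (321,236). Next is the bar.

```bash
cat > s4.py <<'E'
from h import *;from geo import *;import pickle
from cell import manip,cams
s=lambda:manip.state()
rt=down(ty+3*np.pi/2)
manip.set_gripper(0)
manip.move_pose([*bar,.14],rt);manip.move_linear([*bar,.106],rate=.1)
f0=s()["contact_force"];print(s()["clock"])
for z in np.arange(.1,.0835,-.002):
    manip.move_linear([*bar,z],rate=.06);df=s()["contact_force"]-f0
    print(round(z,4),s()["tool_pos"][2].round(4),df.round(2))
    if df[2]>11: break
    if s()["tool_pos"][2]<.0872 and df[2]>7.5: break
manip.dwell(1.8)
d={"wrist":cams.capture("wrist")}
manip.move_linear([*bar,.2],rate=.15)
manip.move_pose([.45,-.02,.35],rt);manip.dwell(.3)
d["top"]=cams.capture("top");d["side"]=cams.capture("side")
pickle.dump(d,open("d3.pkl","wb"));print(s()["clock"],s()["contact_force"])
a=d["top"]["image"][100:340,20:480];b=d["side"]["image"][160:420,60:420]
a=cv2.resize(a,(600,313));b=cv2.resize(b,(397,287));v=np.zeros((600,600,3),np.uint8);v[:313]=a;v[313:,:397]=b
cv2.imwrite("pics/f.png",v)
E
python3 s4.py
```

```text
27.425
0.1 0.1005 [-0.74 -0.88 -0.08]
0.098 0.0987 [-0.21 -1.37  4.45]
0.096 0.0966 [ 0.14 -0.56  6.01]
0.094 0.0948 [-0.49 -0.73  6.72]
0.092 0.0929 [-0.44 -1.61  6.37]
0.09 0.0909 [-1.63 -0.73  7.24]
0.088 0.089 [-2.25 -0.29  7.81]
0.086 0.0871 [-0.79 -1.87  8.27]
33.5917 [0.58134069 0.07406305 0.16803525]
```

View pics/f.png

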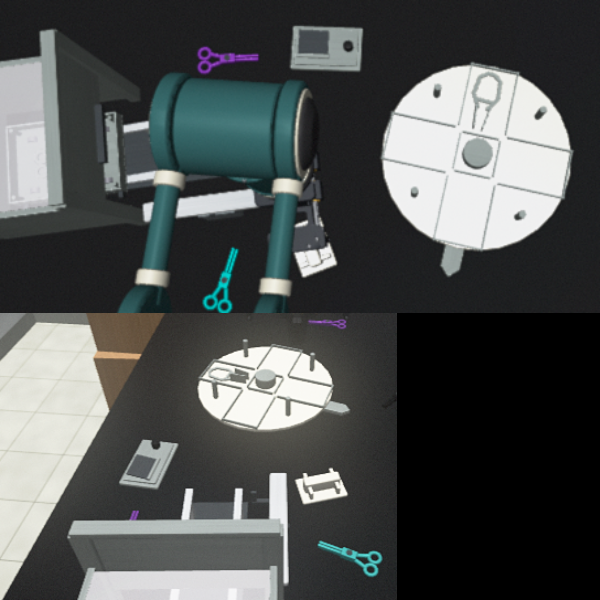

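The tray has left its start for the hatch, the speculum is in its pocket and the bystanders are in place. I'll check numerically that the tray is home and the bar is up, then hand in.

Run:
```python
import pickle;from h import *;from geo import *
d=pickle.load(open("d3.pkl","rb"));c=d["top"];W=cloud(c)
e=np.array([np.cos(ty),np.sin(ty)])
for k in(.18,.28):
    print(k,proj(c,[*(tray+(k-.103)*e),.104-.039*k/.28]))
print(W[200:232:4,108].round(3)); 
x=d["top"]["image"];cv2.imwrite("pics/g.png",cv2.resize(x[130:290,0:180],(675,600),interpolation=cv2.INTER_CUBIC))
for t in(-.1,-.05,.08,.11):
    q=proj(c,[*(bar+t*e),.1])[0].round().astype(int);print("bar",t,q,W[q[1],q[0]].round(3))
```

```text
0.18 [[147.10470539 208.53183849]]
0.28 [[108.7486697  215.10389797]]
[[0.61  0.384 0.064]
 [0.6   0.385 0.063]
 [0.596 0.396 0.039]
 [0.585 0.395 0.039]
 [0.575 0.394 0.04 ]
 [0.566 0.397 0.034]
 [0.556 0.396 0.034]
 [0.546 0.396 0.033]]
bar -0.1 [224 251] [ 0.416 -0.003  0.505]
bar -0.05 [202 254] [0.465 0.142 0.097]
bar 0.08 [147 261] [0.381 0.032 0.705]
bar 0.11 [134 263] [0.448 0.299 0.102]
```

View pics/g.png

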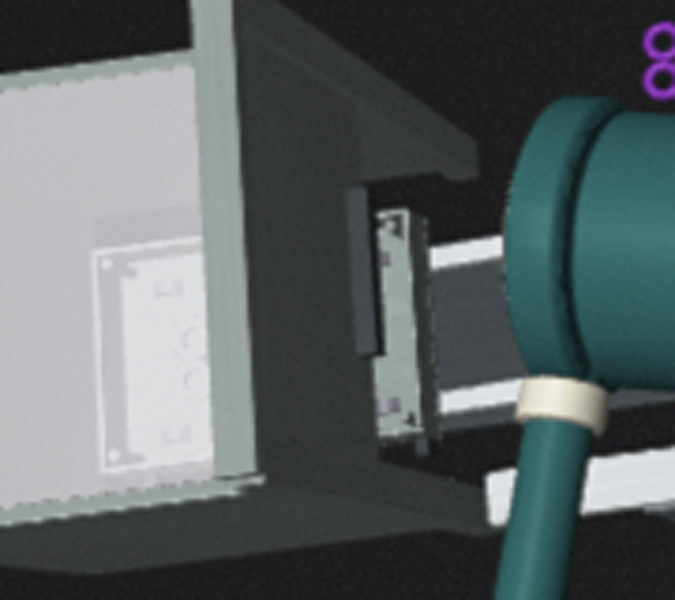

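The tray is home: its rear wall is at the predicted pixel column 108, with the wall top at z = 0.065. The clamp's rings are visible in it through the roof, and the bar is up and level at about 0.10 m. I'm handing in.

```bash
python3 -c "
from cell import order
print(order.close_job())"
```

```text
the job is handed in; nothing more can be done
None
```

Job handed in at about 34 s on the robot clock: carousel turned to line up with the lip, clamp laid flat in the tray and released, bar pressed near its middle and back up level, tray home in the hatch, and the speculum, vent lid and tray foot left in place.

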